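Weigh a pan of castings on an arrested beam scale

TASK

Weigh the loaded copper pan on the beam scale: while the beam is still arrested, hang the pan by its wire bail in the V of the beam's hook and let go of it. Then swing the red-knobbed arrest lever all the way over so that the beam is free, tips down on the pan's side and comes to rest for a moment, and at last swing the lever all the way back so that the beam is locked level again with the pan still hanging on the hook. Leave the other things on the bench where they are.

Things in the scene. Friction and masses are not known exactly. Their poses are not given: they have to be found in the camera images.
- balance: Beam scale, fixed. Grey base 20 mm high, x -175 to +70, y -100 to +100 mm; origin on the bench under the beam's pivot. Two aluminium cheeks (x, y within 23, 17 mm; 205 mm high) carry a brass beam along y, 14 mm high, pivot 185 mm up: hook at its +y end, dark counterweight (44 mm diameter, y -79 to -115) at -y. Under it a yoke with two red-tipped pins holds it level. Arrest lever at the front (-x).
- beam (a joint): Tilt of the beam about its pivot, rad: 0 is level, positive with the hook (+y) end down, stops at -0.18 and +0.18. Free beam: empty it falls to the counterweight side (-0.18); with the pan hung it settles within about 1 s at about +0.09 to +0.18. Arrested it stays within about 0.02 of level.
- hook (a point): Bottom of the V-shaped hook at the beam's +y end, top of its 8 mm steel wire; 135 mm from the pivot, 185 mm above the bench when level. The V lies in the beam's y-z plane: the inner arm rises 20 mm towards the pivot, the outer arm to an open tip. The pan's bail comes down into it from above; hung, its peak settles about 9 mm above this point.
- hook_tip (a point): Top of the hook's open outer tip: 24 mm farther out (+y) than the V's bottom and 22 mm higher.
- arrest (a joint): Arrest lever, hinged about the balance's x axis, rad: 0 = beam arrested, leaning 0.6 rad to the balance's -y side (starts at 0 to 0.05); 1.2 = end stop, beam fully free, leaning 0.6 rad to +y. It stays where left; it takes 1 to 2 N at the knob; the end stops are hard.
- lever_knob (a point): Centre of the red ball knob (26 mm diameter) atop the lever, 85 mm from the lever's pivot, which is at x -127, y 0, z 35 mm in the balance's frame: the knob swings sideways from y -48 (arrested) to +48 mm (free), 105 mm above the bench at both ends, 120 mm at mid-swing.
- pan: Loaded copper pan, one rigid piece, 0.25 to 0.33 kg: dish 84 mm diameter, 22 mm high, silver castings fixed in it. Its wire bail (8 mm wire) in the pan's x-z plane rises from x = -40 and +40 mm straight to 92 mm, then slopes to a peak on the axis. On the peak a green grip tab 14 (x) x 30 (y) mm, 118 to 164 mm above the underside. Origin: centre of the underside, z up.
- pan_grip (a point): Middle of the pan's green grip tab, 145 mm above the pan's underside; pinch it across the pan's x axis (14 mm).
- pan_apex (a point): Underside of the bail's peak, 114 mm above the pan's underside; this is what rests in the V of the hook. To hang it, the bail's plane stands across the beam (pan x along balance x, either way round) and the beam end passes through the bail.
- bowl: Bystander: green glass bowl, 110 mm diameter, 55 mm high, origin under its centre. Leave it.
- bottle: Bystander: white bottle with a blue label, 64 mm diameter, 150 mm high, origin under its centre. Leave it.
- tub: Bystander: open yellow tub 100 x 80 x 50 mm, origin under its centre. Leave it.
- hammer: Bystander: hammer lying along its x axis, about 260 mm long, head at +x. Leave it.
- pliers: Bystander: pliers with red grips, 160 mm long, lying along their x axis, jaws at +x, 16 mm high. Leave them.
Not all that is in view belongs to the job. What is shaped like the pan but pink is not meant.

How it is judged:
By the outcome, as a careful person would: the job done as asked, in the order asked, and still so for the second after the job is handed in, with the robot touching nothing.
It also fails if it takes over 72 s, if anything falls off the work surface, if the arm or the gripper's body presses on something with over 40 N, if the wrist force passes 120 N, or if a joint passes its speed limit or range.

ROBOT

A 7-joint arm with a two-finger parallel gripper is mounted at the origin on the work surface. World frame = base frame: x ahead of the robot, y to its left, z up, the work surface at z = 0. Lengths are in m, angles in rad, forces in N, time in s.
With the tool pointing down it reaches from about 0.4 to 0.85 m from the base axis. Payload 10.4 kg.
Tool frame: the origin (TCP) lies at the centre of the arm's flange, where the gripper is bolted on; the fingertips stand 182 mm ahead of it and the grasp point (between the pads) lies 164 mm ahead of it (robot.tip_extent is the distance from the TCP to the fingertips, in m); z points along the fingers, y is the line along which they close (so a half turn about z gives the same grasp; the last joint's range is limited). The gripper opens to 87 mm and grips with 3 to 60 N. Pads are 19 mm wide; open, the fingers measure 117 mm over their backs; the gripper's body (75 mm by 190 mm) begins 51 mm behind the grasp point.
Start: joints at [1.292, 0.332, -0.065, 1.46, 0.022, 1.35, -0.088], TCP at [0.158, -0.605, 0.405] pointing down, gripper open.
Joint ranges: [-2.6, 2.6], [-0.5, 2.12], [-1.47, 1.34], [0.16, 2.42], [-1.27, 4.41], [0.06, 2.06], [-2.6, 2.6]. Speed limits (rad/s): [2.22, 2.22, 2.79, 2.79, 3.14, 3.14, 3.14].

INTERFACE

Orientations are given as a rotation vector (axis times angle).
In Python, from rig import robot gives the robot as it stands. The module is installed in compiled form; this text tells all that it offers.
- The arm moves only by the shell command python3 -m creep 'ROWS' [OPENING]. ROWS is text: rows parted by semicolons, each of 4 numbers parted by spaces: the shift along the world's x, y, z in units of 1 m (1.0 is 1 m), then the turn about the world's z in units of 2 pi rad (1.0 is 2 pi rad). A call has 1 to 5 rows; each row shifts and turns the commanded pose from where the row before left it; what a row does not reach is not made up. A row lasts 1/12 s, in which the tool goes at most 41.7 mm and 7.16 degrees, less where a joint would pass 70% of its speed; a pose out of reach is approached as far as the arm can. A call with a number of a shift or a turn outside -1 to 1 is refused whole. A call with a gripper value outside its range is refused whole. OPENING is the opening, from 0 (shut) to 1 (fully open), set as the call begins (- or left out, the last holds). The fingers move at their own pace and stop on an object; the grip force is fixed at half the most. Time passes only in rows, so rows that do not move let the fingers close. It gives the time, the measured TCP pose, the force, the opening and the grip force at its end, in the units of the state.
- robot.observe(): the state, without advancing time (a new reading comes with each control period).
- robot.snapshot(name): name is "scene" or "top" or "wrist"; returns a dict with "color" (480x640x3 uint8, red, green, blue), "camera_matrix" (3x3 intrinsics, pixels), "position" and "attitude" of the camera in the world. Camera axes: x right, y down, z forward; pixel columns grow to the right and rows downward; lengths in m; the calibration is good to about 2 mm. A picture is of the moment at which its call begins. There is no depth.
- robot.sign_off(): hands the job in; it is judged then, once.
The state is a dict: "time": time; "joint_pos": joint angles; "joint_vel": joint speeds; "joint_torque": joint torques, N m; "eef_pos": TCP position; "ee_rot": TCP orientation; "wrist_force": force on the tool from outside, world axes, zero at the start; "moment": the same for the moment, N m; "opening": finger opening in m; "gripper_force": force on a finger pad.
Only numpy, scipy, OpenCV 4.12 (cv2) and the standard library are available. Lean on these libraries where they do the work, as an engineer would, in place of code of your own. Each camera call takes 0.05 s, during which the arm holds its last target. There are 200 camera calls.

## Working session

There is one attempt and no reset: what is moved stays moved. The work goes in short steps, Python scripts to look and compute and a shell command to move; the robot and the scene stay as the last step left them, time stands still between calls to the robot, and variables do not carry over. Pictures are saved under pics/ and viewed, at most 10 in all, crops included, and the job is handed in when it is done.

```bash
mkdir -p pics
cat > h.py <<'E'
import numpy as np,cv2
from rig import robot
from scipy.spatial.transform import Rotation as R
def snap(n,f=None):
    s=robot.snapshot(n)
    if f: cv2.imwrite(f,s["color"][:,:,::-1])
    return s
def rot(s):
    a=np.array(s["attitude"],float)
    return a if a.shape==(3,3) else R.from_rotvec(a).as_matrix()
def ray(s,uv):
    d=np.linalg.inv(s["camera_matrix"])@[uv[0],uv[1],1.0]
    return np.array(s["position"]),rot(s)@d
def plane(s,uv,z):
    p,d=ray(s,uv); return p+d*(z-p[2])/d[2]
def tri(a,ua,b,ub):
    p,d=ray(a,ua);q,e=ray(b,ub)
    t=np.linalg.lstsq(np.c_[d,-e],q-p,rcond=None)[0]
    return (p+t[0]*d+q+t[1]*e)/2,np.linalg.norm(p+t[0]*d-q-t[1]*e)
def proj(s,X):
    c=rot(s).T@(np.array(X)-s["position"]); u=np.array(s["camera_matrix"])@c; return u[:2]/u[2]
E
python3 - <<'E'
from h import *
for n in("scene","top"):
    s=snap(n,f"pics/{n}0.png");print(n,s["position"],s["attitude"],s["camera_matrix"])
print(robot.observe())
E
```

```text
scene [0.98891587 0.63142351 1.15384718] [-0.88094544 -2.67384738  0.90846773] [[454.12619303   0.         317.24002571]
 [  0.         454.12619303 237.57189199]
 [  0.           0.           1.        ]]
top [ 0.40838798 -0.03111014  1.39125608] [-2.18144125  2.14615105 -0.09322379] [[586.08780349   0.         311.11228314]
 [  0.         586.08780349 235.45184684]
 [  0.           0.           1.        ]]
{'time': 0.1, 'joint_pos': array([ 1.29244399,  0.33280987, -0.06472967,  1.46081703,  0.02159064,
        1.34990042, -0.08847862]), 'joint_vel': array([ 2.72171537e-04, -2.77321229e-03,  1.54218500e-04, -3.15092676e-03,
       -1.29982573e-03,  3.91595948e-05, -7.55015754e-04]), 'joint_torque': array([ 1.58142524e-03, -6.24545074e+01,  2.45952280e-02, -3.90712309e+01,
       -6.14150846e-02,  3.66928848e-02,  6.37493395e-05]), 'eef_pos': array([ 0.15810618, -0.6045634 ,  0.40405192]), 'ee_rot': array([-3.11471385e+00, -4.00587063e-01,  3.03805000e-04]), 'wrist_force': array([-1.21786528, -0.31297642,  0.02671679]), 'moment': array([-0.03398813, -0.02723125,  0.00644129]), 'gripper_force': 0.0, 'opening': 0.08702144546614056}
```

View pics/scene0.png

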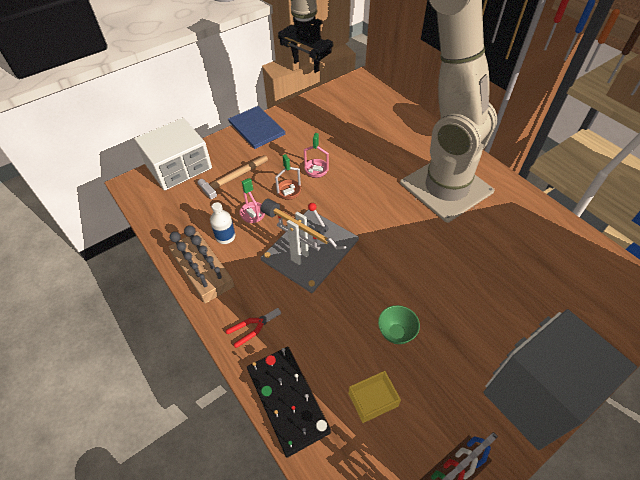

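View pics/top0.png

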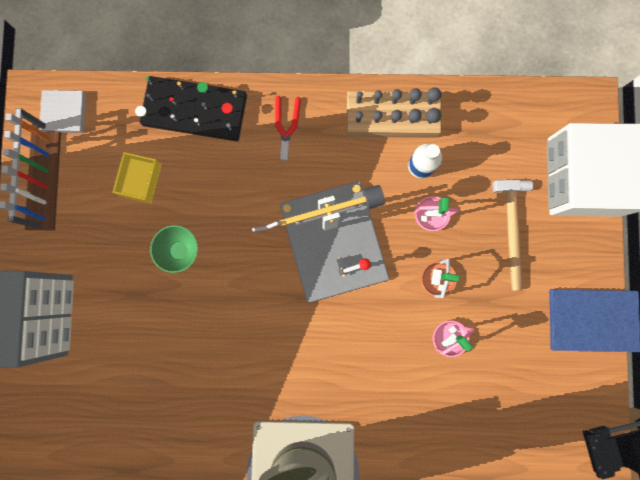

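Seen: three pan-like things: pink at top (434,213) / scene (250,210), copper-looking at top (440,278) / scene (288,188), pink at top (452,338) / scene (317,168). By the description I choose the middle one; I'll check it in a crop while measuring. Balance: knob at top (365,265), hook end (255,229), counterweight (380,197).

```bash
cat > m.py <<'E'
from h import *
def blobs(s,kind,win):
    h=cv2.cvtColor(s["color"],cv2.COLOR_RGB2HSV);H,S,V=[h[...,i].astype(int) for i in range(3)]
    m={'green':(H>50)&(H<80)&(S>150)&(V>40),'red':((H<5)|(H>174))&(S>190)&(V>110),'brass':(H>15)&(H<28)&(S>130)&(V>110)}[kind]
    x0,y0,x1,y1=win; k=np.zeros(m.shape,np.uint8);k[y0:y1,x0:x1]=m[y0:y1,x0:x1]
    n,l,st,c=cv2.connectedComponentsWithStats(k)
    return [(c[i].round(1),st[i][:5].tolist(),l==i) for i in range(1,n) if st[i][4]>12]
E
python3 - <<'E'
from m import *
a=snap("scene");b=snap("top")
for k,wa,wb in(('green',(270,140,300,180),(425,260,475,295)),('red',(295,195,330,220),(350,255,380,275)),('brass',(260,195,340,250),(270,180,375,230))):
    A=blobs(a,k,wa);B=blobs(b,k,wb)
    print(k,[x[:2] for x in A],[x[:2] for x in B])
    A=max(A,key=lambda x:x[1][4]);B=max(B,key=lambda x:x[1][4])
    print(tri(a,A[0],b,B[0]))
    r=cv2.minAreaRect(np.argwhere(B[2])[:,::-1].astype(np.float32));print('rect',r)
c1=cv2.resize(a["color"][140:270,230:360],(520,520),interpolation=cv2.INTER_CUBIC)
c2=cv2.resize(b["color"][240:310,405:475],(280,280),interpolation=cv2.INTER_CUBIC)
o=np.zeros((520,800,3),np.uint8);o[:,:520]=c1;o[:280,520:]=c2
cv2.imwrite("pics/c1.png",o[:,:,::-1])
E
```

```text
green [(array([285.5, 161.7]), [283, 155, 6, 15, 43])] [(array([449.9, 277. ]), [442, 274, 17, 7, 80])]
(array([ 0.44909948, -0.30926324,  0.14010471]), np.float64(0.00039244477642910356))
rect ((449.9038391113281, 276.98077392578125), (15.885407447814941, 5.099019527435303), 11.309932708740234)
red [(array([311.5, 206.4]), [308, 203, 8, 8, 39])] [(array([364.8, 263.6]), [360, 259, 10, 10, 71])]
(array([ 0.4761253 , -0.13096915,  0.103781  ]), np.float64(0.0015139501065159885))
rect ((364.5, 263.5), (9.0, 9.0), 90.0)
brass [(array([301.3, 225.4]), [274, 208, 53, 36, 280])] [(array([356. , 188.1]), [353, 185, 7, 7, 43]), (array([322.6, 210.7]), [280, 197, 86, 29, 501]), (array([286.7, 207.9]), [284, 205, 6, 7, 35])]
(array([ 0.57906969, -0.03511468,  0.18362478]), np.float64(0.005094776106871977))
rect ((322.61773681640625, 210.03451538085938), (9.465822219848633, 88.09525299072266), 75.3791275024414)
```

View pics/c1.png

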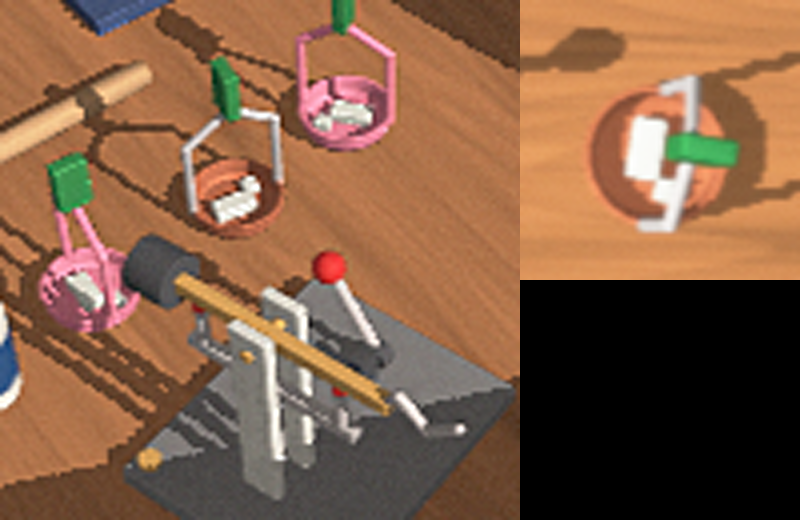

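The crop confirms it: middle one has a copper dish with grey bail (pixel ~(440,278) top); the neighbours are pink. Hook with open outer tip is at scene ≈(345,247), top ≈(253,229); now the yaws.

Run:
```python
from m import *
a=snap("scene");b=snap("top")
h=cv2.cvtColor(b["color"],cv2.COLOR_RGB2HSV)
m=((h[...,1]<50)&(h[...,2]<150)).astype(np.uint8); w=np.zeros_like(m);w[175:310,270:400]=m[175:310,270:400]
n,l,st,c=cv2.connectedComponentsWithStats(w);i=1+st[1:,4].argmax();print(st[i])
hull=cv2.convexHull(np.argwhere(l==i)[:,::-1].astype(np.int32))
p=cv2.approxPolyDP(hull,4,True)[:,0]
for q in p: print('corner',q,plane(b,q,.02).round(4))
B=max(blobs(b,'brass',(270,180,375,230)),key=lambda x:x[1][4])
P=np.array([plane(b,q,.19)[:2] for q in np.argwhere(B[2])[:,::-1]])
v=cv2.fitLine(P.astype(np.float32),cv2.DIST_HUBER,0,.01,.01).ravel();print('beam',v,'yaw',np.arctan2(-v[0],v[1]))
u=P@v[:2];print('ends',P[u.argmin()],P[u.argmax()])
print('tip',tri(a,(345,247.5),b,(253,229)))
print('bailcorners',plane(b,(448.7,261.2),.096),plane(b,(445,297),.096))
G=max(blobs(b,'green',(425,260,475,295)),key=lambda x:x[1][4])
pt=np.argwhere(G[2])[:,::-1]
print('tabtop',[plane(b,q,.164)[:2].round(3) for q in cv2.boxPoints(cv2.minAreaRect(pt.astype(np.float32)))])
# dish centre
H=h.astype(int);m=((H[...,0]<12)&(H[...,1]>115)).astype(np.uint8);w=np.zeros_like(m);w[255:302,418:462]=m[255:302,418:462]
print('dish px n',w.sum(),cv2.fitEllipse(cv2.convexHull(np.argwhere(w)[:,::-1].astype(np.int32))))
```

```text
[ 286  186  103  117 3353]
corner [388 278] [ 0.4485 -0.1923  0.02  ]
corner [308 302] [ 0.3897 -0.0068  0.02  ]
corner [286 226] [0.5668 0.0482 0.02  ]
corner [361 188] [ 0.6601 -0.1276  0.02  ]
corner [379 186] [ 0.6655 -0.1701  0.02  ]
beam [ 0.28991717 -0.95705175  0.58025795 -0.0371813 ] yaw -2.8474524
ends [0.54904356 0.04872815] [ 0.60801139 -0.12408773]
tip (array([0.53745175, 0.10606843, 0.20150442]), np.float64(0.002994442552495482))
bailcorners [ 0.48542205 -0.31679158  0.096     ] [ 0.4067593  -0.30820694  0.096     ]
tabtop [array([ 0.446, -0.288]), array([ 0.456, -0.291]), array([ 0.451, -0.322]), array([ 0.44, -0.32])]
dish px n 556 ((438.51153564453125, 278.6482238769531), (35.49940490722656, 36.12763214111328), 118.72053527832031)
```

Copper pan: grip at (0.449,-0.309), yaw ≈ -0.13. Balance: pivot ≈ (0.584,-0.048), yaw ≈ 0.297. These agree across knob, base edge, beam and tip. Moving above the pan at safe height.

```bash
python3 -m creep '0.029 0.029 0 0.0188; 0.029 0.03 0 0.0188; 0.029 0.029 0 0.0188; 0.029 0.03 0 0.0188; 0.029 0.029 0 0.0188' 1; python3 -m creep '0.029 0.03 0 0.0188; 0.029 0.029 0 0.0188; 0.029 0.03 0 0.0188; 0.029 0.029 0 0.0188; 0.029 0.03 0 0.0188'; python3 -m creep '0 0 0 0;0 0 0 0'
python3 - <<'E'
from h import *
s=snap("wrist","pics/w1.png");print(s["position"],s["attitude"],s["camera_matrix"][0]);o=robot.observe();print(o["eef_pos"],R.from_rotvec(o["ee_rot"]).as_matrix()[:,1])
E
```

```text
time: 0.72
eef_pos: [0.3041, -0.456, 0.4049]
ee_rot: [2.86, 1.298, -0.0]
wrist_force: [0.1, -0.3, 0.4]
opening: 0.0869
gripper_force: 0.0
time: 1.13
eef_pos: [0.4489, -0.3083, 0.405]
ee_rot: [2.359, 2.074, -0.0]
wrist_force: [0.6, -0.5, 0.8]
opening: 0.087
gripper_force: 0.0
time: 1.3
eef_pos: [0.4495, -0.3076, 0.4048]
ee_rot: [-2.36, -2.074, -0.001]
wrist_force: [-0.7, -0.4, -0.5]
opening: 0.0869
gripper_force: 0.0
[ 0.45984334 -0.23263051  0.3848844 ] [ 2.85593905 -0.18287075 -0.02563901] [375.24711944   0.         316.54120717]
[ 0.44821329 -0.30946519  0.40471123] [ 9.91173203e-01 -1.32573209e-01 -1.64343840e-04]
```

View pics/w1.png

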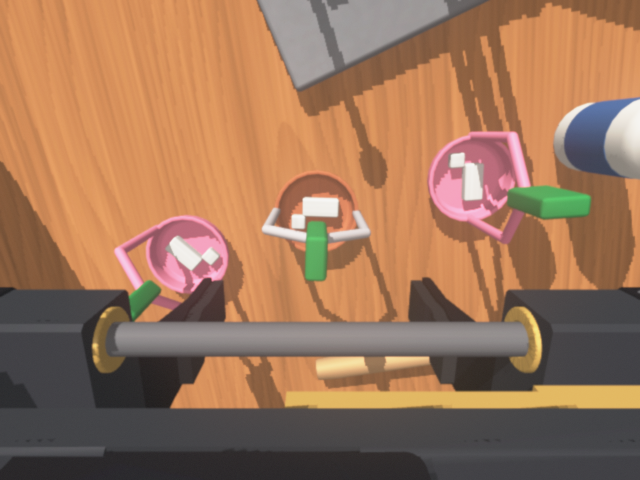

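The wrist view shows the copper pan below, tab at (316,251), bail corners (268,229) and (367,232), between the open fingers; pink pans at left (188,255) and right (475,180), clear.

Run:
```python
from m import *
s=snap("wrist");b=snap("top");a=snap("scene")
G=max(blobs(s,'green',(290,215,345,285)),key=lambda x:x[1][4]);print(G[:2])
c1=plane(s,(268,229),.094);c2=plane(s,(367,232),.094);print('corners',c1,c2,(c1+c2)/2,np.arctan2(c2[1]-c1[1],c2[0]-c1[0]))
pt=np.argwhere(G[2])[:,::-1]
for r in(226,250,277):
    x=pt[pt[:,1]==r][:,0];print(r,x.min(),x.max(),plane(s,((x.min()+x.max())/2,r),.164))
o=robot.observe();print(o["eef_pos"],R.from_rotvec(o["ee_rot"]).as_matrix()[:,1])
```

```text
Traceback (most recent call last):
ValueError: max() iterable argument is empty
```

```bash
sed -i 's/(H>50)&(H<80)&(S>150)/(H>48)\&(H<85)\&(S>100)/' m.py
python3 - <<'E'
from m import *
s=snap("wrist")
print(cv2.cvtColor(s["color"],cv2.COLOR_RGB2HSV)[[235,260],[316,316]])
G=max(blobs(s,'green',(290,215,345,285)),key=lambda x:x[1][4]);print(G[:2])
c1=plane(s,(268,229),.094);c2=plane(s,(367,232),.094);print('corners',c1,c2,(c1+c2)/2,np.arctan2(c2[1]-c1[1],c2[0]-c1[0]))
pt=np.argwhere(G[2])[:,::-1]
for r in(230,250,270,278):
    x=pt[pt[:,1]==r][:,0];print(r,x.min(),x.max(),plane(s,((x.min()+x.max())/2,r),.164)) if len(x) else 0
o=robot.observe();print(o["eef_pos"],R.from_rotvec(o["ee_rot"]).as_matrix()[:,1])
E
```

```text
[[ 63 120 178]
 [ 62 120 170]]
(array([319.4, 245.2]), [309, 216, 22, 58, 1136])
corners [ 0.40900978 -0.30552346  0.094     ] [ 0.48720815 -0.31872343  0.094     ] [ 0.44810897 -0.31212345  0.094     ] -0.16722471120262888
230 311 329 [ 0.45198293 -0.29375574  0.164     ]
250 310 329 [ 0.44997934 -0.30635177  0.164     ]
270 309 328 [ 0.44760208 -0.31930255  0.164     ]
[ 0.44701362 -0.31112382  0.40469725] [ 9.90659007e-01 -1.36362154e-01 -3.07018164e-04]
```

```bash
python3 -m creep '0 0 0 0;0 0 0 0;0 0 0 0;0 0 0 0'; python3 -m creep '0 0 -0.02 -0.001; 0 0 -0.025 -0.001; 0 0 -0.025 0;0 0 0 0;0 0 0 0'
```

```text
time: 1.88
eef_pos: [0.4478, -0.3101, 0.4048]
ee_rot: [2.365, 2.067, 0.0]
wrist_force: [-0.6, -0.4, -1.0]
opening: 0.087
gripper_force: 0.0
time: 2.3
eef_pos: [0.4477, -0.3098, 0.3343]
ee_rot: [-2.376, -2.052, 0.001]
wrist_force: [1.1, 0.4, 0.1]
opening: 0.0871
gripper_force: 0.0
```

```bash
python3 -m creep '0 0.001 -0.013 0; 0 0 -0.012 0;0 0 0 0;0 0 0 0'; python3 -m creep '0 0 0 0;0 0 0 0;0 0 0 0;0 0 0 0;0 0 0 0' 0;python3 -m creep '0 0 0 0;0 0 0 0;0 0 0 0'
```

```text
time: 2.63
eef_pos: [0.448, -0.3089, 0.3102]
ee_rot: [-2.378, -2.053, -0.0]
wrist_force: [-0.3, -0.9, 0.7]
opening: 0.087
gripper_force: 0.0
time: 3.05
eef_pos: [0.448, -0.3089, 0.3101]
ee_rot: [2.378, 2.053, 0.0]
wrist_force: [0.0, 0.5, -0.2]
opening: 0.0611
gripper_force: 0.0
time: 3.3
eef_pos: [0.4479, -0.3089, 0.3098]
ee_rot: [-2.378, -2.053, -0.0]
wrist_force: [0.5, -0.5, 0.6]
opening: 0.0417
gripper_force: 0.0
```

```bash
python3 -m creep '0 0 0 0;0 0 0 0;0 0 0 0;0 0 0 0;0 0 0 0' 0;python3 -m creep '0 0 0 0;0 0 0 0;0 0 0 0;0 0 0 0'; python3 -m creep '0 0 0.01 0;0 0 0.02 0;0 0 0.02 0;0 0 0 0;0 0 0 0'
```

```text
time: 3.72
eef_pos: [0.4479, -0.3088, 0.3097]
ee_rot: [-2.378, -2.053, -0.0]
wrist_force: [-0.6, 0.3, -2.0]
opening: 0.0139
gripper_force: 29.9
time: 4.05
eef_pos: [0.4479, -0.3088, 0.3096]
ee_rot: [-2.378, -2.053, 0.0]
wrist_force: [-0.7, 0.9, -1.7]
opening: 0.0133
gripper_force: 29.9
time: 4.47
eef_pos: [0.4482, -0.309, 0.3609]
ee_rot: [2.376, 2.051, 0.001]
wrist_force: [-0.2, 0.9, -2.7]
opening: 0.0139
gripper_force: 29.9
```

Held and lifted. Raise, then travel along x≈0.45 above the lever.

```bash
python3 -m creep '0 0 0.03 0;0 0 0.03 0;0 0 0.03 0;0 0 0.03 0;0 0 0.03 0'; python3 -m creep '0 0.02 0 0.007;0 0.035 0 0.007; 0 0.035 0 0.007; 0 0.035 0 0.007;0 0.035 0 0.007'; python3 -m creep '0 0.035 0 0.007;0 0.035 0 0.007; 0 0.035 0 0.007; 0 0.035 0 0.007;0 0.035 0 0.0076';python3 -m creep '0.01 0.035 0 0;0.01 0.035 0 0; 0.01 0.035 0 0; 0.01 0.035 0 0;0.01 0.025 0 0';python3 -m creep '0.013 0 0 0;0 0 0 0;0 0 0 0;0 0 0 0'
```

```text
time: 4.88
eef_pos: [0.4477, -0.3088, 0.5099]
ee_rot: [-2.377, -2.052, 0.001]
wrist_force: [0.2, -0.5, -3.2]
opening: 0.0137
gripper_force: 29.9
time: 5.3
eef_pos: [0.4476, -0.1474, 0.5085]
ee_rot: [-2.135, -2.302, 0.001]
wrist_force: [0.5, 0.0, -2.3]
opening: 0.0139
gripper_force: 30.0
time: 5.72
eef_pos: [0.4474, 0.0277, 0.5088]
ee_rot: [-1.865, -2.527, 0.002]
wrist_force: [1.1, 0.3, -2.4]
opening: 0.014
gripper_force: 30.0
time: 6.13
eef_pos: [0.4976, 0.1941, 0.5089]
ee_rot: [-1.865, -2.527, -0.0]
wrist_force: [-0.2, 0.6, -3.0]
opening: 0.014
gripper_force: 30.0
time: 6.47
eef_pos: [0.5108, 0.1907, 0.509]
ee_rot: [-1.868, -2.525, 0.002]
wrist_force: [0.2, 0.4, -3.2]
opening: 0.0136
gripper_force: 30.0
```

```bash
python3 -m creep '0 0 -0.03 0;0 0 -0.03 0;0 0 -0.029 0;0 0 0 0;0 0 0 0'
python3 - <<'E'
from h import *
a=snap("scene");b=snap("top");w=snap("wrist")
for X in([.511,.191,.225],[.5445,.081,.185],[.5375,.104,.207]):print(proj(a,X).round(),proj(b,X).round(),proj(w,X).round())
o=np.zeros((600,800,3),np.uint8)
o[:480,:400]=cv2.resize(a["color"][190:286,300:380],(400,480),interpolation=cv2.INTER_CUBIC)
o[:300,400:]=cv2.resize(w["color"],(400,300));o[300:,400:]=cv2.resize(b["color"][180:255,190:290],(400,300),interpolation=cv2.INTER_CUBIC)
cv2.imwrite("pics/c2.png",o[:,:,::-1])
E
```

```text
time: 6.88
eef_pos: [0.5105, 0.1903, 0.4206]
ee_rot: [-1.869, -2.525, 0.003]
wrist_force: [-0.6, -0.2, -1.7]
opening: 0.0138
gripper_force: 30.0
[374. 259.] [208. 241.] [314. 285.]
[336. 246.] [266. 227.] [315. 415.]
[344. 246.] [253. 229.] [315. 409.]
```

View pics/c2.png

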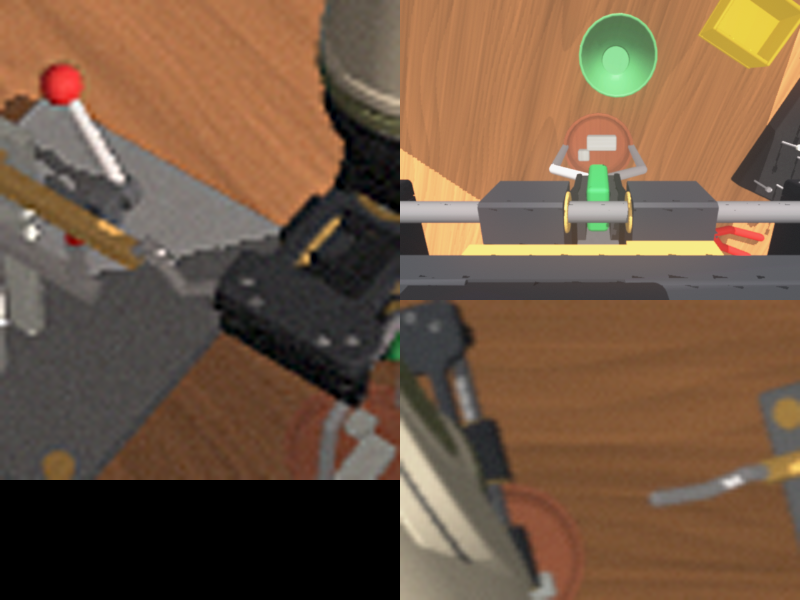

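Shows the pan hanging straight in the fingers outside the hook; hook tip at scene (343.5,248) and top (253.8,229), within 1–2 px of prediction. Move inward over the V.

```bash
python3 -m creep '0.004 -0.013 0 0;0.007 -0.023 0 0;0.007 -0.023 0 0;0.007 -0.023 0 0;0.006 -0.018 0 0'; python3 -m creep '0.003 -0.009 0 0;0 0 0 0;0 0 0 0;0 0 0 0'
python3 - <<'E'
from h import *
a=snap("scene");w=snap("wrist")
o=np.zeros((600,800,3),np.uint8)
o[:480,:400]=cv2.resize(a["color"][190:286,300:380],(400,480),interpolation=cv2.INTER_CUBIC)
o[:300,400:]=cv2.resize(w["color"],(400,300))
cv2.imwrite("pics/c3.png",o[:,:,::-1])
E
```

```text
time: 7.45
eef_pos: [0.5427, 0.0893, 0.4227]
ee_rot: [1.868, 2.523, 0.002]
wrist_force: [0.6, -0.2, -2.2]
opening: 0.0138
gripper_force: 30.0
time: 7.78
eef_pos: [0.5445, 0.0839, 0.4214]
ee_rot: [1.865, 2.528, 0.002]
wrist_force: [0.4, -0.0, -2.5]
opening: 0.0136
gripper_force: 30.0
```

View pics/c3.png

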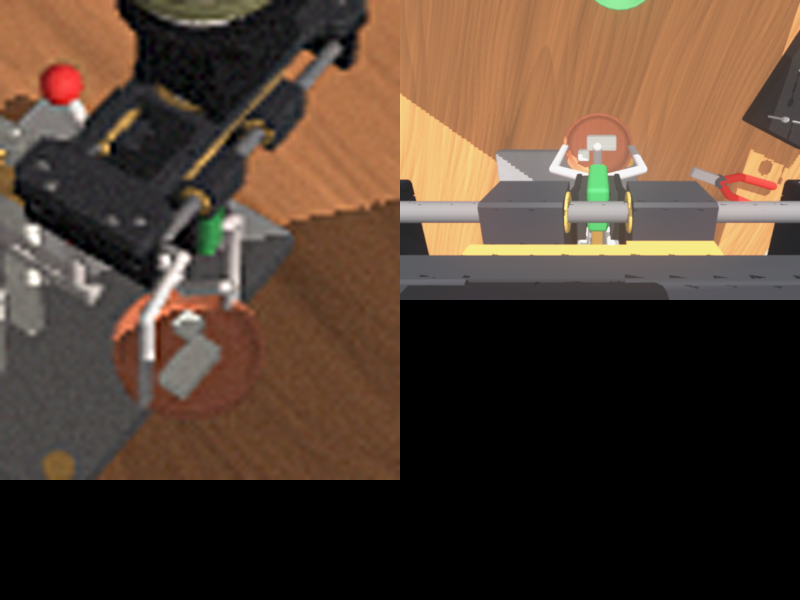

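The wrist view shows the hook tip (crop ≈(598,150)) inside the bail, centred. Lower gently, watching force.

```bash
python3 -m creep '0 -0.002 -0.008 0;0 0 -0.008 0;0 0 -0.006 0;0 0 0 0;0 0 0 0';  python3 -m creep '0 0 -0.004 0;0 0 -0.002 0;0 0 0 0;0 0 0 0'
```

```text
time: 8.3
eef_pos: [0.5448, 0.0801, 0.3981]
ee_rot: [-1.867, -2.525, 0.001]
wrist_force: [0.6, -0.6, -1.8]
opening: 0.0139
gripper_force: 30.0
time: 8.63
eef_pos: [0.5449, 0.0801, 0.3927]
ee_rot: [-1.868, -2.526, -0.0]
wrist_force: [-0.4, 0.5, -2.7]
opening: 0.0138
gripper_force: 30.0
```

```bash
python3 -m creep '0 0 -0.002 0;0 0 0 0;0 0 0 0';  python3 -m creep '0 0 -0.002 0;0 0 0 0;0 0 0 0'
```

```text
time: 8.88
eef_pos: [0.545, 0.0801, 0.3909]
ee_rot: [1.868, 2.526, 0.0]
wrist_force: [1.3, -0.4, -2.9]
opening: 0.0135
gripper_force: 30.0
time: 9.13
eef_pos: [0.5451, 0.08, 0.3891]
ee_rot: [1.868, 2.525, 0.001]
wrist_force: [1.0, -1.1, 3.3]
opening: 0.0137
gripper_force: 30.0
```

Contact: the weight now rests on the hook (+3 N), at apex ≈0.193 as expected. Release and rise.

```bash
python3 -m creep '0 0 0 0;0 0 0 0;0 0 0 0;0 0 0 0;0 0 0 0' 0.5; python3 -m creep '0 0 0 0;0 0 0 0;0 0 0 0'; python3 -m creep '0 0 0.01 0;0 0 0.02 0;0 0 0.03 0;0 0 0.03 0;0 0 0.02 0'
python3 - <<'E'
from h import *
a=snap("scene");w=snap("wrist")
o=np.zeros((600,800,3),np.uint8)
o[:480,:400]=cv2.resize(a["color"][190:286,300:380],(400,480),interpolation=cv2.INTER_CUBIC)
o[:300,400:]=cv2.resize(w["color"],(400,300))
cv2.imwrite("pics/c4.png",o[:,:,::-1])
E
```

```text
time: 9.55
eef_pos: [0.5449, 0.0802, 0.3887]
ee_rot: [-1.868, -2.526, -0.0]
wrist_force: [0.2, 0.3, -0.5]
opening: 0.0385
gripper_force: 0.0
time: 9.8
eef_pos: [0.5449, 0.0801, 0.3888]
ee_rot: [1.868, 2.526, 0.0]
wrist_force: [0.0, 0.5, -0.9]
opening: 0.0431
gripper_force: 0.0
time: 10.22
eef_pos: [0.5448, 0.0805, 0.5024]
ee_rot: [1.866, 2.525, 0.003]
wrist_force: [0.9, 0.4, 0.6]
opening: 0.0433
gripper_force: 0.0
```

View pics/c4.png

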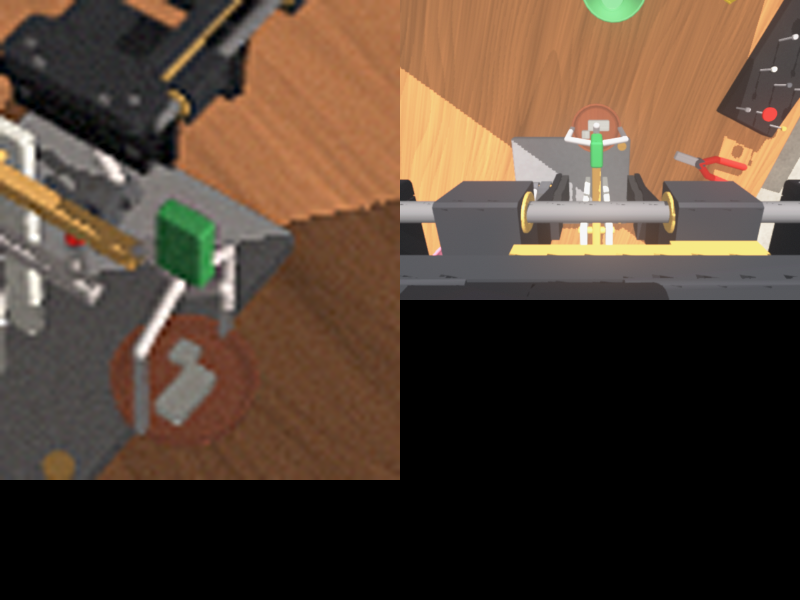

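Pan hangs on the hook: tab upright at scene crop (185,245), hook tip through the bail. Next, the lever: straddle the knob with fingers along the balance y.

Run:
```python
from m import *
o=robot.observe();print(o["joint_pos"].round(2),o["eef_pos"])
a=snap("scene");A=blobs(a,'red',(290,190,335,225));print([x[:2] for x in A],proj(a,[.4766,-.1311,.105]))
```

```text
[ 0.53  0.23 -0.9   1.46  0.18  1.53 -0.07] [0.54512826 0.08079167 0.50311264]
[] [311.09265218 206.15785317]
```

```bash
python3 -m creep '-0.004 -0.01 0 -0.0195;-0.005 -0.016 0 -0.0195;-0.005 -0.017 0 -0.0195;-0.005 -0.017 0 -0.0195;-0.005 -0.017 0 -0.0195' 0.55;python3 -m creep '-0.005 -0.017 0 -0.0195;-0.006 -0.017 0 -0.0195;-0.006 -0.017 0 -0.0195;-0.006 -0.017 0 -0.0195;-0.006 -0.017 0 -0.0195';python3 -m creep '-0.006 -0.017 0 -0.0195;-0.006 -0.017 0 -0.0195;-0.004 -0.016 0 -0.016;0 0 0 0;0 0 0 0';python3 -m creep '0 0 -0.03 0;0 0 -0.03 0;0 0 -0.03 0;0 0 -0.03 0;0 0 0 0'
python3 - <<'E'
from m import *
w=snap("wrist","pics/w5.png");s=robot.observe();print(s["eef_pos"],R.from_rotvec(s["ee_rot"]).as_matrix()[:,1])
A=blobs(w,'red',(200,150,450,400));print([x[:2] for x in A],proj(w,[.4766,-.1311,.105]))
E
```

```text
time: 10.78
eef_pos: [0.5204, 0.0023, 0.498]
ee_rot: [-2.547, -1.837, 0.002]
wrist_force: [-0.7, -0.2, 0.2]
opening: 0.0475
gripper_force: 0.0
time: 11.2
eef_pos: [0.4913, -0.0827, 0.498]
ee_rot: [-2.983, -0.983, 0.002]
wrist_force: [0.0, 0.7, 0.1]
opening: 0.0477
gripper_force: 0.0
time: 11.62
eef_pos: [0.4757, -0.1325, 0.4981]
ee_rot: [-3.106, -0.465, 0.002]
wrist_force: [-0.6, 0.3, 0.1]
opening: 0.0481
gripper_force: 0.0
time: 12.03
eef_pos: [0.4745, -0.1306, 0.3734]
ee_rot: [-3.102, -0.471, 0.011]
wrist_force: [-1.7, -0.3, -0.9]
opening: 0.0479
gripper_force: 0.0
[ 0.47528163 -0.13079395  0.3766104 ] [ 0.29618251 -0.95512462 -0.00358878]
[] [319.41809302 240.91834387]
```

View pics/w5.png

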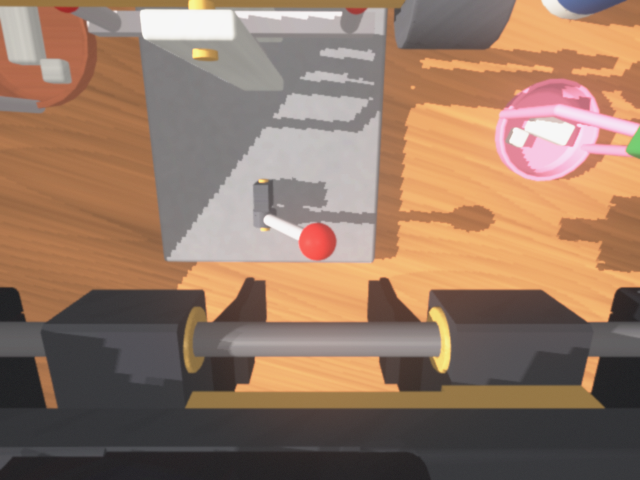

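Wrist view: knob at (317,241), exactly as predicted (319,241), midway between the fingers. Descend to straddle it.

```bash
python3 -m creep '0.001 0 -0.03 0;0 0 -0.03 0;0 0 -0.025 0;0 0 -0.017 0;0 0 0 0'; python3 -m creep '-0.003 0.01 0 0;-0.003 0.01 0 0;0 0 0 0'
```

```text
time: 12.5
eef_pos: [0.4768, -0.1314, 0.2756]
ee_rot: [-3.105, -0.468, 0.004]
wrist_force: [-0.6, 0.5, -0.2]
opening: 0.0481
gripper_force: 0.0
time: 12.75
eef_pos: [0.4716, -0.1096, 0.2792]
ee_rot: [3.105, 0.469, 0.005]
wrist_force: [1.0, -0.1, 0.0]
opening: 0.0478
gripper_force: 0.0
```

```bash
python3 -m creep '-0.003 0.01 0 0;-0.003 0.01 0 0;-0.003 0.01 0 0;-0.003 0.01 0 0;-0.003 0.01 0 0'; python3 -m creep '-0.003 0.01 0 0;-0.003 0.009 0 0;0 0 0 0;0 0 0 0'
```

```text
time: 13.17
eef_pos: [0.4555, -0.0606, 0.2769]
ee_rot: [3.107, 0.466, 0.0]
wrist_force: [1.9, -1.1, 1.0]
opening: 0.048
gripper_force: 0.8
time: 13.5
eef_pos: [0.4497, -0.0422, 0.2767]
ee_rot: [-3.107, -0.467, 0.001]
wrist_force: [-0.3, 0.1, 0.0]
opening: 0.048
gripper_force: 0.0
```

```bash
python3 -m creep '-0.001 0.004 0 0;-0.001 0.004 0 0;0 0 0 0;0 0 0 0'; python3 -m creep '-0.001 0.003 0 0;0 0 0 0;0 0 0 0';python3 -m creep '-0.001 0.003 0 0;0 0 0 0;0 0 0 0'
```

```text
time: 13.83
eef_pos: [0.4479, -0.0348, 0.2767]
ee_rot: [-3.107, -0.465, 0.0]
wrist_force: [0.4, 0.1, -1.0]
opening: 0.0478
gripper_force: 0.0
time: 14.08
eef_pos: [0.4469, -0.0318, 0.2768]
ee_rot: [3.107, 0.465, -0.0]
wrist_force: [-0.3, -0.0, -0.0]
opening: 0.0478
gripper_force: 0.2
time: 14.33
eef_pos: [0.4459, -0.0287, 0.2768]
ee_rot: [3.107, 0.466, -0.0]
wrist_force: [-0.3, 0.7, 0.6]
opening: 0.048
gripper_force: 0.1
```

```bash
python3 -m creep '-0.001 0.002 0 0;0 0 0 0';python3 -m creep '0 0.002 0 0;0 0 0 0'
python3 - <<'E'
from m import *
a=snap("scene");w=snap("wrist");o=np.zeros((600,800,3),np.uint8)
o[:480,:400]=cv2.resize(a["color"][180:276,290:370],(400,480),interpolation=cv2.INTER_CUBIC)
o[:300,400:]=cv2.resize(w["color"],(400,300))
cv2.imwrite("pics/c6.png",o[:,:,::-1])
print([x[:2] for x in blobs(w,'red',(150,150,450,420))],proj(w,[.4486,-.0393,.105]))
E
```

```text
time: 14.5
eef_pos: [0.4453, -0.0278, 0.2769]
ee_rot: [3.105, 0.464, 0.002]
wrist_force: [4.6, -5.5, -3.8]
opening: 0.0483
gripper_force: 3.4
time: 14.67
eef_pos: [0.4453, -0.0272, 0.2768]
ee_rot: [3.104, 0.461, 0.002]
wrist_force: [4.2, -12.6, -5.1]
opening: 0.0481
gripper_force: 6.7
[] [342.04142625 310.59741034]
```

View pics/c6.png

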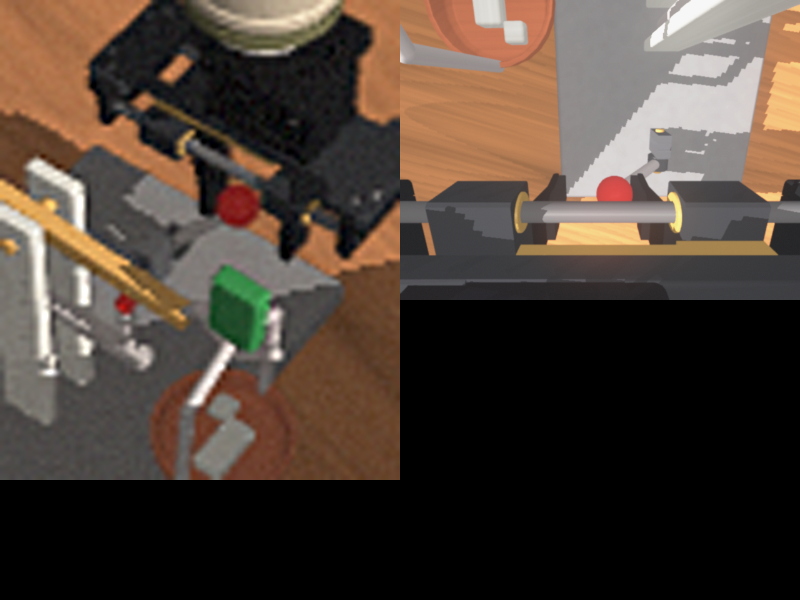

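The scene shows the lever over to the +y side (knob at scene ≈(337,221)), beam end and pan lower than before. Force shows the end stop reached. Ease off and let it rest.

```bash
python3 -m creep '0.001 -0.004 0 0;0.001 -0.003 0 0;0 0 0 0;0 0 0 0;0 0 0 0'; for i in 1 2 3 4 5 6; do python3 -m creep '0 0 0 0;0 0 0 0;0 0 0 0;0 0 0 0;0 0 0 0' >/dev/null; done
python3 - <<'E'
from m import *
a=snap("scene");s2=snap("scene")
for s in(a,s2):print([x[:2] for x in blobs(s,'green',(325,225,350,255))])
for dz in (0,.012,.018,.024):print(dz,proj(a,[.5445,.081,.194+.027-dz]))
print(robot.observe()["time"])
E
```

```text
time: 15.18
eef_pos: [0.4469, -0.0315, 0.2767]
ee_rot: [-3.107, -0.466, 0.0]
wrist_force: [0.7, -0.4, -0.1]
opening: 0.0475
gripper_force: 0.0
[(array([337.3, 241.3]), [332, 233, 12, 17, 146])]
[(array([337.3, 241.4]), [332, 233, 12, 17, 145])]
0 [336.47499047 238.03713265]
0.012 [336.39550448 240.82834825]
0.018 [336.35624253 242.20706397]
0.024 [336.31729612 243.57469933]
17.7833
```

Beam is tilted ≈ +0.1 rad and still. Swing the lever back slowly.

```bash
python3 -m creep '0.002 -0.008 0 0;0.002 -0.008 0 0;0.002 -0.008 0 0;0.002 -0.008 0 0;0.002 -0.008 0 0';python3 -m creep '0.002 -0.006 0 0;0.002 -0.006 0 0;0.002 -0.006 0 0;0.002 -0.006 0 0;0.002 -0.006 0 0';python3 -m creep '0.002 -0.006 0 0;0.002 -0.006 0 0;0.002 -0.006 0 0;0.002 -0.006 0 0;0.002 -0.006 0 0';python3 -m creep '0.001 -0.004 0 0;0 0 0 0;0 0 0 0'
```

```text
time: 18.2
eef_pos: [0.4572, -0.0726, 0.2769]
ee_rot: [-3.106, -0.465, -0.0]
wrist_force: [-0.4, 2.3, 2.3]
opening: 0.0476
gripper_force: 1.6
time: 18.62
eef_pos: [0.4671, -0.1026, 0.2767]
ee_rot: [3.107, 0.465, -0.0]
wrist_force: [-1.3, 1.6, 1.3]
opening: 0.048
gripper_force: 0.9
time: 19.03
eef_pos: [0.4771, -0.1323, 0.2766]
ee_rot: [-3.107, -0.465, 0.0]
wrist_force: [-1.0, 3.4, -0.5]
opening: 0.0477
gripper_force: 1.1
time: 19.28
eef_pos: [0.4781, -0.1363, 0.2769]
ee_rot: [3.107, 0.464, 0.001]
wrist_force: [-0.0, -0.3, -0.3]
opening: 0.048
gripper_force: 0.0
```

```bash
python3 -m creep '0.001 -0.003 0 0;0 0 0 0;0 0 0 0';python3 -m creep '0.001 -0.003 0 0;0 0 0 0;0 0 0 0';python3 -m creep '0.001 -0.002 0 0;0 0 0 0;0 0 0 0'
```

```text
time: 19.53
eef_pos: [0.479, -0.1389, 0.2769]
ee_rot: [3.107, 0.465, 0.001]
wrist_force: [-0.9, 0.7, 1.0]
opening: 0.0481
gripper_force: 0.3
time: 19.78
eef_pos: [0.48, -0.1417, 0.2766]
ee_rot: [-3.107, -0.466, 0.0]
wrist_force: [-0.4, 3.0, -0.3]
opening: 0.0477
gripper_force: 1.4
time: 20.03
eef_pos: [0.4806, -0.1424, 0.2764]
ee_rot: [-3.104, -0.467, 0.003]
wrist_force: [-4.1, 8.9, 1.5]
opening: 0.0482
gripper_force: 4.7
```

End stop reached. Back off to centre on the knob, rise and check.

```bash
python3 -m creep '-0.001 0.004 0 0;-0.002 0.006 0 0;0 0 0 0;0 0 0 0';python3 -m creep '0 0 0.02 0;0 0 0.03 0;0 0 0.04 0;0 0 0.04 0;0 0 0.04 0';python3 -m creep '-0.02 -0.03 0.03 0;-0.02 -0.03 0 0;-0.02 -0.03 0 0;-0.02 -0.03 0 0;-0.02 -0.03 0 0';python3 -m creep '0 0 0 0;0 0 0 0;0 0 0 0;0 0 0 0;0 0 0 0'
python3 - <<'E'
from m import *
a=snap("scene");b=snap("top")
print([x[:2] for x in blobs(a,'green',(325,220,350,255))])
A=blobs(a,'red',(295,195,330,215));B=blobs(b,'red',(345,250,385,280));print([x[:2] for x in A],[x[:2] for x in B])
o=np.zeros((600,800,3),np.uint8)
o[:,:400]=cv2.resize(a["color"][150:270,270:350],(400,600),interpolation=cv2.INTER_CUBIC)
o[:300,400:]=cv2.resize(b["color"],(400,300))
cv2.imwrite("pics/c7.png",o[:,:,::-1])
E
```

```text
time: 20.37
eef_pos: [0.478, -0.1339, 0.277]
ee_rot: [3.106, 0.465, 0.001]
wrist_force: [-0.2, 0.2, 0.6]
opening: 0.0477
gripper_force: 0.0
time: 20.78
eef_pos: [0.4775, -0.1341, 0.4489]
ee_rot: [3.106, 0.465, 0.0]
wrist_force: [1.3, -0.3, -0.3]
opening: 0.0478
gripper_force: 0.0
time: 21.2
eef_pos: [0.3787, -0.2821, 0.474]
ee_rot: [3.106, 0.464, 0.001]
wrist_force: [1.3, -0.8, -0.3]
opening: 0.048
gripper_force: 0.0
time: 21.62
eef_pos: [0.3809, -0.2796, 0.4735]
ee_rot: [3.106, 0.468, 0.0]
wrist_force: [0.2, 0.1, 0.0]
opening: 0.0479
gripper_force: 0.0
[(array([336.8, 238.1]), [332, 230, 11, 17, 147])]
[(array([311.6, 206.3]), [309, 203, 7, 8, 39])] [(array([364.9, 263.7]), [360, 259, 10, 10, 66])]
```

View pics/c7.png

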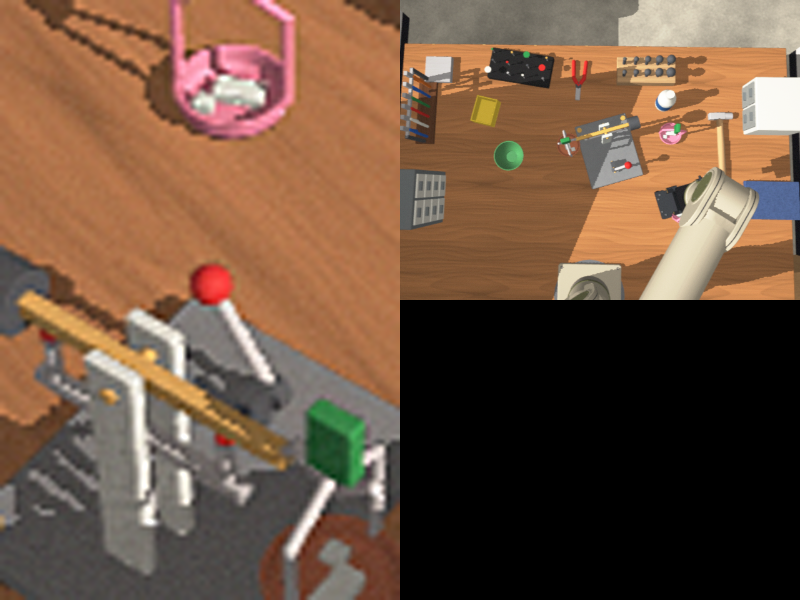

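The lever is back at its start pixel (311.6,206.3), the beam is level (tab at (337,238)) with the pan hanging, and the arm is clear. Handing in.

```bash
python3 -c "
from rig import robot;print(robot.sign_off())"
```

```text
the job is handed in; nothing more can be done
None
```

I weighed the copper pan and handed the job in at about 22 s: it went onto the hook with the beam arrested, tipped the freed beam to about +0.1 rad and came to rest, and now hangs with the beam locked level again.

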